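# Set the slab roller gap with a thickness gauge

## Robot

A 7-joint arm with a two-finger parallel gripper is mounted at the origin on the work surface. World frame = base frame: x ahead of the robot, y to its left, z up, the work surface at z = 0. Lengths are in mm, angles in rad, forces in N, time in s.
With the tool pointing down it reaches from about 400 to 875 mm from the base axis. Payload 19.3 kg.
Tool frame: the origin (TCP) lies at the very end of the fingers, on their centre line; the grasp point (between the pads) lies 19 mm behind it (grip_point_offset is the z of the grasp point in the tool frame, in mm); z points along the fingers, x is the direction in which the jaws open and shut, and the axes are right-handed (so a half turn about z gives the same grasp; the last joint's range is limited). The gripper opens to 85 mm and grips with 20 to 120 N. Pads are 22 mm wide; open, the fingers measure 114 mm over their backs; the gripper's body (76 mm by 85 mm) begins 54 mm behind the grasp point. The pads swing forward as they close: fully open they stand 13 mm farther back than shut.
Start: joints at [1.05, 0.521, -0.036, 1.599, 0.021, 1.021, -0.113], TCP at [272.276, -562.566, 231.291] pointing down, gripper open.
Joint ranges: [-2.91, 2.91], [-0.3, 2.13], [-1.5, 1.42], [0.17, 2.43], [-1.26, 4.41], [0.16, 1.93], [-2.52, 2.52]. Speed limits (rad/s): [1.89, 1.89, 2.39, 2.39, 3.01, 3.01, 3.01].

## Interface

Orientations are given as a 3x3 rotation matrix whose columns are the frame's x, y, z axes.
In Python, from workcell import movep, movel, goto_joints, open_gripper, clamp, wait, inverse_kinematics, read_state, camera, PlanningError, finish_job, grip_point_offset gives the robot as it stands. Calls block until the motion is done:
- movep(position, orientation): joint-space move of the TCP to a pose.
- movel(position, frame=None, max_speed=150, guard=None): straight line of the TCP; frame=None keeps the orientation; max_speed is the mean speed in mm/s. With guard (N) it stops when the force on the tool has changed by that much, and returns True; else False.
- goto_joints(angles): joint-space move.
- open_gripper() and clamp(): open the fingers fully, or close them until they stop; the grip force is fixed at half the most.
- wait(seconds).
- inverse_kinematics(position, orientation): joint angles nearest the present ones, or None.
- read_state(): the state.
- camera(name): name is "scene" or "top" or "wrist"; returns a dict with "image" (384x512x3 uint8, blue, green, red), "range_z" (384x512 float32, mm along the optical axis (not along the pixel's ray), 0 where there is no reading), "fx", "fy", "cx", "cy" (pixels), "dist_coeffs" ([k1, k2, p1, p2, k3] as OpenCV has them; the pictures are not rectified), "cam_to_world" (4x4, takes a point from camera to world coordinates). Camera axes: x right, y up, looking along -z (the intrinsics and any distortion apply to the point x, -y, -z); pixel columns grow to the right and rows downward; lengths in mm; the calibration is good to about 2 mm. A picture is of the moment at which its call begins.
A pose or a line that the arm cannot do raises PlanningError and nothing moves.
- finish_job(): hands the job in, once; it reports no verdict.
The state is a dict: "time": time; "qpos": joint angles; "qvel": joint speeds; "joint_efforts": joint torques, N m; "eef_pos": TCP position; "tool_rot": TCP orientation; "ft_force": force on the tool from outside, world axes, zero at the start; "torque": the same for the moment, N m; "finger_gap": finger opening in mm.
Only numpy, scipy, OpenCV 4.12 (cv2) and the standard library are available. Lean on these libraries where they do the work, as an engineer would, in place of code of your own. Each camera call takes 0.05 s, during which the arm holds its last target. There are 200 camera calls.

## Task

Set the slab roller to the 6 mm gauge: slide the gauge with the light wooden grip along the bed until its blade is well under the roller, at the handwheel's end, then wind the handwheel clockwise until the gauge just drags when pulled: a pull of about 7 N, pinched neither loose nor hard. Let go of both, draw the gauge slowly back out from under the roller with that drag still on it, and leave it lying flat on the bed. Touch the wheel only while the gauge is under the roller, and leave the other things alone.

Things in the scene. Friction and masses are not known exactly. Their poses are not given: they have to be found in the camera images.
- machine: Table-top slab roller, fixed. Origin: on the bench below the roller's middle. Its x runs along the bed away from the robot, y along the roller to the left, z up. Bed top at z=60 mm, give or take 0.7; x -250 to 250, y -152 to 152. The roller, 64 mm thick, lies at x=0, top at z=132; it does not spin. Uprights at y=-170 and 170, x -49 to 49, and a cross beam above the roller, up to z=184.
- screw: Black handwheel, 94 mm wide, on top of the right upright (machine x=0, y=-170), turning the screws that set the roller. Origin on its axis at its underside, 196 mm above the bench; z up; its crank grip stands 34 mm out along its own -x. Clockwise from above lowers the roller 4 mm a turn, 0.64 mm per rad. It stays where left. Where the roller first meets the gauge differs each time and shows in no pose: feel it.
- screw_grip (a point): Middle of the right wheel's red crank grip: an upright sleeve 17 mm thick, z 209 to 253 mm, that spins freely on its pin, so it can be pinched from above and carried round the wheel's axis without turning the hand. Wheel top at z=208 mm. The wheel's friction needs about 2.5 N at the grip.
- gauge_grip (a point): Centre of the light wooden grip of the 6 mm gauge: 60 long, 24 wide, 34 mm high, 17 mm above the bed it lies on. Its x axis points along the blade to the tip, z up. Lies on the robot's side of the roller. 0.18 kg; friction with bed and roller about 0.6. Pressing it down or lifting it while pulling adds false drag.
- gauge_tip (a point): End of the gauge's aluminium blade, 125 mm ahead of the grip's centre; blade 30 wide, 6 mm thick, its underside level with the grip's. At the start the gap under the roller is 0.5 to 2.6 mm more than 6 mm. Well under the roller: tip 15 to 30 mm past the roller's centre line, near machine y=-100 mm. Once nipped, each rad of wheel adds about 10 N of pinch, about 9 N of pull.
- thick_gauge: 10 mm gauge with a dark wooden grip, lying on the bed to the left. Not needed: leave it. Origin under its grip's centre.
- rib: Wooden potter's rib, 55 x 105 x 8 mm, on the bed behind the roller. Leave it.
- pot: Terracotta pot, 96 mm wide, 106 mm high, on the bench to the right. Leave it.
- slip_jar: Jar, 68 mm wide, 85 mm high, on the bench to the right. Leave it.
Not all that is in view belongs to the job. What is shaped like the part that bears gauge_grip but green or pink is not meant.

How it is judged (in metres and radians):
On the way, in this order (a step that is already met when the one before it is completed fails the run):
1. the gauge's blade is under the roller, its tip more than 12 mm past the roller's centre line, at the right end of the roller (x of gauge_tip in the frame of machine above 0.012 m and y of gauge_tip in the frame of machine between -0.145 and -0.05 m), for 0.2 s.
2. with gauge and wheel let go, the roller pinches the gauge with 4 to 12 N, tip still more than 8 mm past the centre line (x of gauge_tip in the frame of machine above 0.008 m and contact force between the fingers and screw below 0.1 N and contact force between the fingers and gauge below 0.1 N and contact force between machine and gauge between 4 and 12 N), for 0.3 s.
3. the gauge is being drawn out, tip 0 to 8 mm past the centre line, with the roller still pressing on it with 3 to 15 N (x of gauge_tip in the frame of machine between 0 and 0.008 m and contact force between machine and gauge between 3 and 15 N), for 0.05 s.
At the end, for the whole second after the job is handed in: the gauge lies flat and still on the bed, not beside it (tilt under 0.1 rad, grip centre 72 to 82 mm above the bench), tip at least 4 mm clear of the roller's centre line towards the robot and free of the roller; the handwheel is still (x of gauge_tip in the frame of machine below -0.004 m and contact force between machine and gauge below 0.3 N and angle between gauge_grip's own z axis and vertical below 0.1 rad and z of gauge_grip in the frame of machine between 0.072 and 0.082 m and y of gauge_grip in the frame of machine between -0.152 and 0.152 m and linear speed of gauge below 0.02 m/s and angular speed of screw below 0.3 rad/s); the robot touches nothing.
It fails at once if the gauge is pinched with over 40 N (contact force between machine and gauge above 40 N).
It fails at once if the wheel is touched while the gauge is not under the roller (x of gauge_tip in the frame of machine below 0 m and contact force between the fingers and screw above 0.5 N).
It fails at once if a bystander is moved over 25 mm (distance of any of thick_gauge, rib, pot, slip_jar from where it was at the start of the episode above 0.025 m).
It also fails if it takes over 72 s, if anything falls off the work surface, if the arm or the gripper's body presses on something with over 40 N, if the wrist force passes 120 N, or if a joint passes its speed limit or range.

## Working session

There is one attempt and no reset: what is moved stays moved. The work goes in short steps, each a Python script; the robot and the scene stay as the last script left them, time stands still between calls to the robot, and variables do not carry over. Pictures are saved under pics/ and viewed, about 8 in all and at most 12, crops included, and the job is handed in when it is done.

```bash
ls; mkdir -p pics; cat > h.py <<'E'
import numpy as np, cv2
from workcell import *
def snap(n,f=None):
    c=camera(n)
    if f: cv2.imwrite('pics/'+f,c['image'])
    return c
def pts(c,uv):
    """rays: origin, dirs in world"""
    K=np.array([[c['fx'],0,c['cx']],[0,c['fy'],c['cy']],[0,0,1]])
    n=cv2.undistortPoints(np.float64(uv).reshape(-1,1,2),K,np.float64(c['dist_coeffs'])).reshape(-1,2)
    d=np.c_[n[:,0],-n[:,1],-np.ones(len(n))]
    T=np.array(c['cam_to_world']); return T[:3,3],d@T[:3,:3].T
def onz(c,uv,z):
    o,d=pts(c,uv); return o+d*((z-o[2])/d[:,2])[:,None]
def depth(c,uv):
    o,d=pts(c,uv); uv=np.int32(uv).reshape(-1,2)
    return o+d*c['range_z'][uv[:,1],uv[:,0]][:,None]
E
python3 - <<'E'
from h import *
a=snap('scene')['image'];b=snap('top')
cv2.imwrite('pics/a.png',a);cv2.imwrite('pics/b.png',cv2.resize(b['image'],(800,600)))
s=read_state();print(s['time'],s['ft_force'],s['tool_rot'],b['cam_to_world'],grip_point_offset)
E
```

```text
pics
0.1 [-0.51955315 -0.3183338   0.44321742] [[ 4.35621785e-01 -9.00129643e-01 -5.34569222e-04]
 [-9.00129180e-01 -4.35622105e-01  9.17151592e-04]
 [-1.05842551e-03  8.16501415e-05 -9.99999437e-01]] [[ 2.82161782e-02  9.95255931e-01 -9.31100423e-02  3.55352563e+02]
 [-9.99599206e-01  2.83074613e-02 -3.40463492e-04 -3.47403584e+01]
 [ 2.29686061e-03  9.30823309e-02  9.95655766e-01  1.64594921e+03]
 [ 0.00000000e+00  0.00000000e+00  0.00000000e+00  1.00000000e+00]] -18.700000000000003
```

View pics/a.png

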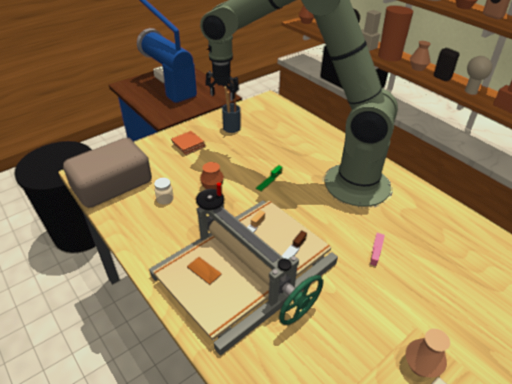

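View pics/b.png

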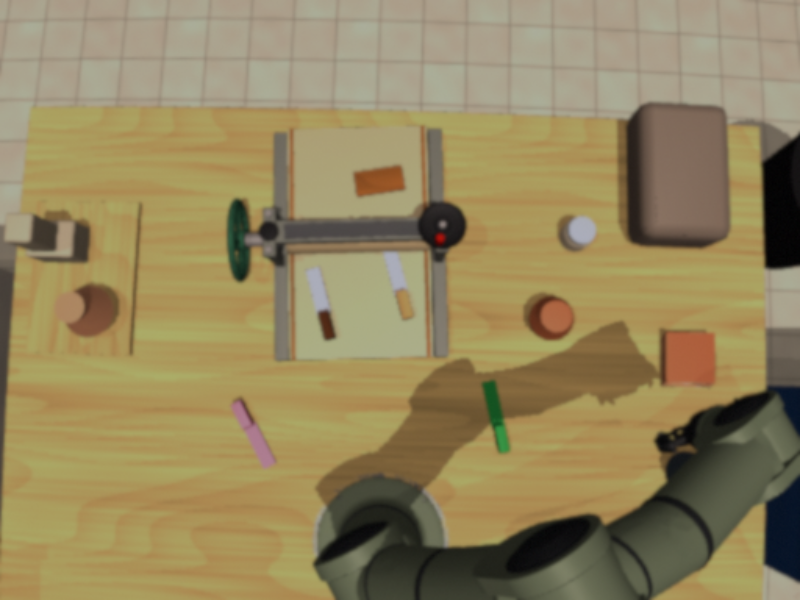

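Candidates (top picture, 800x600): light grip gauge (403,303); dark-grip 10 mm gauge (327,325); green look-alike (503,437); pink look-alike (260,445). I choose (403,303): it has the light wood grip and lies on the bed on the robot's side. Its blade points at the roller. The wheel is at (442,225), with the red crank grip at (440,239).

```bash
python3 - <<'E'
from h import *
c=snap('top');im=c['image']
v,u=np.mgrid[0:384,0:512]; uv=np.c_[u.ravel(),v.ravel()]
P=depth(c,uv).reshape(384,512,3)
np.save('P.npy',P)
# beam/roller and bed points
def rep(n,m):
    q=P[m]; r=cv2.minAreaRect(np.float32(q[:,:2])); print(n,m.sum(),q.mean(0).round(1),np.round(np.median(q[:,2]),1),[np.round(x,1) for x in r]); 
roi=(u>170)&(u<305)&(v>75)&(v<235)
Z=P[...,2]
hsv=cv2.cvtColor(im,cv2.COLOR_BGR2HSV);H,S,V=[hsv[...,i] for i in range(3)]
rep('beam',roi&(Z>165)&(Z<190)&(u>180)&(u<268)&(v>135)&(v<160))
rep('wheel',roi&(Z>190)&(u>262))
rep('red',roi&((H<6)|(H>174))&(S>180)&(u>265)&(v>130)&(v<170))
rep('bed',roi&(Z>50)&(Z<70))
crop=im[75:235,170:305]
cv2.imwrite('pics/c.png',cv2.resize(crop,None,fx=3.7,fy=3.7,interpolation=cv2.INTER_CUBIC))
for n,p in dict(grip=(258,194),blade=(253,172),dark=(209,208)).items(): print(n,hsv[p[1],p[0]],P[p[1],p[0]].round(1))
E
```

```text
beam 1283 [636.3  72.8 181.5] 181.9 [array([637.7,  73.9]), array([ 46.3, 266.2]), np.float64(2.7)]
wheel 771 [ 636.1 -102.7  257.4] 205.3 [array([532.3, -58.1]), array([ 92.1, 344.9]), np.float64(67.5)]
red 49 [613.7 -99.6 235.2] 246.3 [array([ 617.6, -100.6]), array([25.6, 19. ]), np.float64(1.4)]
bed 10893 [632.7  64.6  59.4] 59.3 [array([638.2,  65.6]), array([500.8, 350.4]), np.float64(3.0)]
grip [ 19 136 172] [502.3 -35.2  95.9]
blade [116  21 186] [577.9 -16.7  61.9]
dark [ 10 188  80] [453.3 121.3  88.5]
```

View pics/c.png

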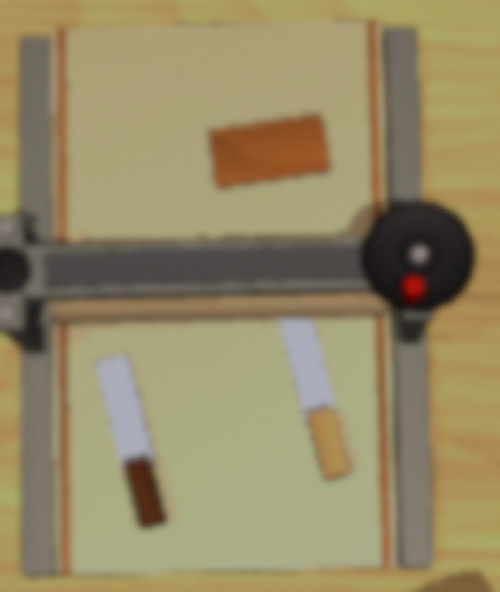

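The crop confirms it: a light-wood grip at (330,443) with an aluminium blade pointing up to (297,320) by the roller. The wheel hub is at (420,254) and the red crank at (414,288). Next I measure these accurately.

```bash
python3 - <<'E'
from h import *
c=snap('top');im=c['image'];P=np.load('P.npy')
hsv=cv2.cvtColor(im,cv2.COLOR_BGR2HSV);H,S,V=[hsv[...,i] for i in range(3)]
v,u=np.mgrid[0:384,0:512];Z=P[...,2]
def rect(m,z,n):
    m=cv2.morphologyEx(m.astype(np.uint8),cv2.MORPH_OPEN,np.ones((2,2)))
    k=max(cv2.findContours(m,0,cv2.CHAIN_APPROX_NONE)[0],key=cv2.contourArea)
    q=onz(c,k.reshape(-1,2),z)[:,:2].astype(np.float32)
    r=cv2.minAreaRect(q);print(n,len(k),[np.round(x,1) for x in r],cv2.boxPoints(r).round(0).tolist());return r
roi=(u>240)&(u<272)&(v>155)&(v<210)
g=roi&(Z>78)
rect(g,94,'grip')
b=roi&(S<70)&(V>130)&(v>161)
rect(b,66,'blade')
w=(u>262)&(u<305)&(v>120)&(v<168)&(V<60)
k=max(cv2.findContours(w.astype(np.uint8),0,1)[0],key=cv2.contourArea)
q=onz(c,k.reshape(-1,2),208)[:,:2].astype(np.float32);print('wheel',cv2.minEnclosingCircle(q),cv2.minAreaRect(q))
r=(u>262)&(u<305)&(v>120)&(v<168)&((H<6)|(H>174))&(S>180)&(V>110)
print('red',onz(c,[[u[r].mean(),v[r].mean()]],250), r.sum())
E=None
# grip top region z
print('gripz',np.percentile(Z[g],[10,50,90]))
from scipy.spatial.transform import Rotation as R
s=read_state()
for q in [(500,-40,150),(620,-100,290),(480,-60,100)]:
  for yaw in (0,np.pi/2,-np.pi/2):
    print(q,yaw,inverse_kinematics(q,(R.from_euler('z',yaw)*R.from_euler('x',np.pi)).as_matrix()))
E
```

```text
grip 67 [array([616.2, -28.8]), array([13.1, 97.2]), np.float64(1.6)] [[608.0, 20.0], [611.0, -78.0], [624.0, -77.0], [621.0, 20.0]]
blade 150 [array([530.1, -31.1]), array([155.3,  98.2]), np.float64(1.8)] [[451.0, 15.0], [454.0, -83.0], [609.0, -78.0], [606.0, 20.0]]
wheel ((633.6859130859375, -99.83554077148438), 56.089378356933594) ((640.3421630859375, -99.67019653320312), (86.5425796508789, 102.05811309814453), 50.8350830078125)
red [[613.16829335 -99.35511042 250.        ]] 21
gripz [ 90.13358307  99.96876663 121.84496176]
(500, -40, 150) 0 [ 0.34595875  0.4796006  -0.50341398  1.97831174  0.32790989  0.76309973
 -0.34960797]
(500, -40, 150) 1.5707963267948966 [ 0.51652163  0.53189663 -0.73988684  1.97009223  0.48527093  0.82281336
  1.07632314]
(500, -40, 150) -1.5707963267948966 [ 0.07253475  0.44371847 -0.14401765  1.99228078  0.09446354  0.71182435
 -1.70011412]
(620, -100, 290) 0 [ 0.35947246  0.50371119 -0.4431201   1.5043913   0.22534142  1.18425688
 -0.12065728]
(620, -100, 290) 1.5707963267948966 [ 0.54399944  0.56232357 -0.74515221  1.49390094  0.39236385  1.23903287
  1.31806679]
(620, -100, 290) -1.5707963267948966 [ 0.14653081  0.47633609 -0.12043335  1.51698162  0.06033867  1.15190821
 -1.55596834]
(480, -60, 100) 0 [ 0.34524117  0.53429228 -0.44888123  2.05790033  0.3847161   0.62960959
 -0.36401186]
(480, -60, 100) 1.5707963267948966 [ 0.51315664  0.58237966 -0.67754981  2.04967802  0.5651183   0.699528
  1.04055789]
(480, -60, 100) -1.5707963267948966 [ 0.07763395  0.50454914 -0.09871556  2.07162161  0.08850485  0.56926345
 -1.65424682]
```

```bash
cat >> h.py <<'E'
from scipy.spatial.transform import Rotation as R
def ori(psi): return (R.from_euler('z',psi)*R.from_euler('x',np.pi)).as_matrix()
E
python3 - <<'E'
from h import *
c=snap('top')
q=np.float64([(305,410),(335,405),(352,472),(325,480),(330,443),(297,320)])/3.7+[170,75]
print(onz(c,q[:5],94).round(1),onz(c,q[5:],66).round(1)); print(onz(c,np.float64([(420,254)])/3.7+[170,75],212).round(1))
s=read_state();p=s['eef_pos'];
movel([p[0],p[1],330],max_speed=300)
movep([500,-60,330],ori(-1.3))
c=snap('wrist','w1.png');print(np.array(c['cam_to_world']).round(3),read_state()['time'],read_state()['eef_pos'])
E
```

```text
[[528.5 -16.5  94. ]
 [533.6 -42.5  94. ]
 [475.5 -58.9  94. ]
 [467.9 -35.7  94. ]
 [500.3 -39.1  94. ]] [[612.   -6.7  66. ]]
[[ 645.4 -107.5  212. ]]
[[ 2.66000e-01  9.20000e-01  2.87000e-01  5.72900e+02]
 [-9.64000e-01  2.54000e-01  7.80000e-02 -4.09720e+01]
 [-1.00000e-03 -2.97000e-01  9.55000e-01  4.72144e+02]
 [ 0.00000e+00  0.00000e+00  0.00000e+00  1.00000e+00]] 2.7667 [500.00481056 -60.87192028 329.88877423]
```

View pics/w1.png

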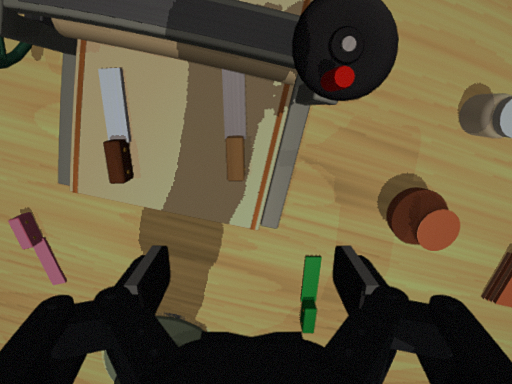

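The wrist view shows the light grip at (235,158) with its blade running up to (233,70). The wheel hub is at (349,44), the red crank top at (344,76), and the thick gauge at (118,160).

```bash
python3 - <<'E'
from h import *
c=snap('wrist');im=c['image']
hsv=cv2.cvtColor(im,cv2.COLOR_BGR2HSV);H,S,V=[hsv[...,i] for i in range(3)]
v,u=np.mgrid[0:384,0:512]
P=depth(c,np.c_[u.ravel(),v.ravel()]).reshape(384,512,3);Z=P[...,2]
roi=(u>212)&(u<258)&(v>120)&(v<195)
g=roi&(Z>84)&(Z<105)
print('grip',g.sum(),P[g].mean(0),cv2.minAreaRect(np.float32(P[g][:,:2])),np.median(Z[g]))
r=(u>325)&(u<360)&(v>60)&(v<95)&((H<6)|(H>174))&(S>150)
t=r&(Z>249)
print('red',r.sum(),t.sum(),P[t].mean(0),onz(c,[[u[t].mean(),v[t].mean()]],253))
w=(u>285)&(u<405)&(v<105)&(Z>200)&(Z<212)
print('wheel',w.sum(),cv2.minEnclosingCircle(np.float32(P[w][:,:2])),P[w].mean(0))
hb=(u>335)&(u<362)&(v>30)&(v<58)&(S<60)&(V>90)
print('hub',P[hb].mean(0))
b=(u>60)&(u<300)&(v>40)&(v<230)&(Z>54)&(Z<64)
print('bedz',np.median(Z[b]))
bl=(u>215)&(u<255)&(v>75)&(v<130)&(S<60)
print('blade',bl.sum(),P[bl].mean(0),cv2.minAreaRect(onz(c,np.c_[u[bl],v[bl]],66)[:,:2].astype(np.float32)))
bm=(Z>176)&(Z<190)&(u<300);x=P[bm]
print('beam',bm.sum(),np.median(x[:,2]),cv2.minAreaRect(np.float32(x[:,:2])))
# right rail outer edge
e=[(310,104),(281,226)]
print(depth(c,np.array(e)-[6,0]),onz(c,e,60))
E
```

```text
grip 780 [503.5267658  -37.47486112  93.17322113] ((502.65521240234375, -37.504791259765625), (59.094451904296875, 24.084835052490234), 16.603605270385742) 93.25247057818552
red 617 403 [612.20748675 -99.28743699 252.84827339] [[612.17935989 -99.24663819 253.        ]]
wheel 8105 ((646.5537109375, -105.9089584350586), 47.24371337890625) [ 646.49835957 -105.32418397  205.52557191]
hub [ 646.54244908 -105.86345481  212.55211066]
bedz 59.62324888034726
blade 1201 [573.27581004 -16.10118923  67.11459564] ((572.7177734375, -16.212528228759766), (70.8238754272461, 30.501188278198242), 16.388919830322266)
beam 9765 182.7638790483491 ((625.7623291015625, 79.6886215209961), (49.31748580932617, 295.0964050292969), 8.241691589355469)
[[ 597.1874087  -108.95061441   69.13587885]
 [ 402.66501327 -128.64584407   40.42422885]] [[ 600.05045147 -118.59613097   60.        ]
 [ 412.89646819 -133.81964104   60.        ]]
```

```bash
cat >> h.py <<'E'
YAW=0.050; W=np.array([646.5,-105.8]); Rm=R.from_euler('z',YAW).as_matrix()[:2,:2]; O=W-Rm@[0,-170.]
def m2w(x,y,z): return [*(O+Rm@[x,y]),z]
def w2m(p): return Rm.T@(np.array(p[:2])-O)
ZG=65
def st(t=''):
    s=read_state(); f=np.array(s['ft_force']); fm=Rm.T@f[:2]
    print(t,'t%.2f'%s['time'],'m',w2m(s['eef_pos']).round(1),'z%.1f'%s['eef_pos'][2],'F',fm.round(2),f[2].round(2),'gap%.1f'%s['finger_gap']); return fm
E
python3 - <<'E'
from h import *
a=0.288; p=np.array([502.8,-37.5])-10*np.array([np.cos(a),np.sin(a)])
movep([*p,150],ori(a-np.pi/2))
movel([*p,ZG],max_speed=120,guard=15); st('down')
clamp(); st('clamped')
print(movel(m2w(-108,-100,ZG),ori(YAW-np.pi/2),max_speed=50,guard=15)); st('pushed')
c=snap('wrist','w2.png')
E
```

```text
down t4.42 m [-149.3  -97. ] z65.7 F [ 0.81 -0.64] 0.47 gap85.6
clamped t5.02 m [-149.7  -97. ] z65.3 F [-1.71 -0.02] 8.74 gap23.0
False
pushed t6.01 m [-108.4  -99.8] z65.4 F [-6.11  2.98] 10.73 gap23.0
```

View pics/w2.png

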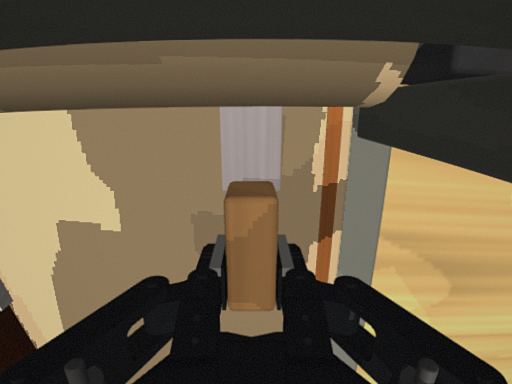

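The blade (252,110–185) goes under the roller, parallel to the rail. Clamping pressed the gauge down with about 8 N, so I will relieve that and rehearse the pull test unnipped.

```bash
cat >> h.py <<'E'
def relieve(x,y,z,f0=0.4,tol=0.7,n=5,k=None):
    """raise/lower TCP command until vertical force near f0"""
    k=k or 12.
    for _ in range(n):
        f=read_state()['ft_force'][2]-f0
        if abs(f)<tol: break
        z+=np.clip(f/k,-.8,.8); movel(m2w(x,y,z),max_speed=10)
    return z
E
python3 - <<'E'
from h import *
z=ZG; 
for dz in (.3,.6,.9):
    movel(m2w(-108,-100,ZG+dz),max_speed=20); st('dz%.1f'%dz)
z=relieve(-108,-100,ZG+.9); st('z%.2f'%z)
movel(m2w(-110,-100,z),max_speed=10); st('pull2')
movel(m2w(-108,-100,z),max_speed=10); st('push2')
open_gripper(); st('open')
E
```

```text
dz0.3 t6.31 m [-108.1  -99.9] z65.4 F [-2.51  1.11] 5.06 gap23.4
dz0.6 t6.56 m [-108.  -100.1] z65.5 F [0.48 0.66] -1.28 gap23.2
dz0.9 t6.81 m [-108. -100.] z65.9 F [-0.27 -0.81] -2.17 gap22.7
z65.34 t7.56 m [-108. -100.] z65.4 F [-0.83  0.29] -0.13 gap23.2
pull2 t7.91 m [-110.2 -100. ] z65.4 F [-0.8   0.39] 0.69 gap23.2
push2 t8.26 m [-107.9 -100. ] z65.4 F [-0.6   0.31] 2.22 gap23.5
open t8.88 m [-108. -100.] z65.3 F [-0.6   0.37] 0.73 gap85.2
```

```bash
cat >> h.py <<'E'
OR=ori(YAW-np.pi/2); ZC=218
def cr(phi,z): return [*(W+34*np.array([np.cos(phi),np.sin(phi)])),z]
def wind(phi,d):
    """from above: grasp crank at world angle phi, turn clockwise d, let go, rise; returns new phi"""
    movel(cr(phi,ZC),OR,max_speed=150,guard=20); clamp(); st('crank')
    n=max(1,int(np.ceil(abs(d)/.32)))
    for i in range(1,n+1):
        if movel(cr(phi-d*i/n,ZC),max_speed=60,guard=35): print('guard',i); st()
    s=read_state(); e=np.array(s['eef_pos'][:2])-W; print('end phi',np.arctan2(e[1],e[0]),'r',np.hypot(*e)); st('turned')
    open_gripper(); movel(cr(phi-d,ZC+52),max_speed=200)
    return phi-d
E
python3 - <<'E'
from h import *
phi=2.951
movel(m2w(-108,-100,120),max_speed=200)
movep(m2w(-108,-120,275),OR)
movel(cr(phi,275),max_speed=200)
print(wind(phi,2.2)); c=snap('wrist','w3.png')
E
```

```text
crank t11.74 m [ -32.8 -162. ] z218.4 F [-1.1  -0.34] 5.47 gap15.0
end phi 0.7264853442810245 r 34.12945408568341
turned t14.02 m [  26.6 -148.6] z218.4 F [ 3.48 -0.27] 6.9 gap15.0
0.7509999999999999
```

View pics/w3.png

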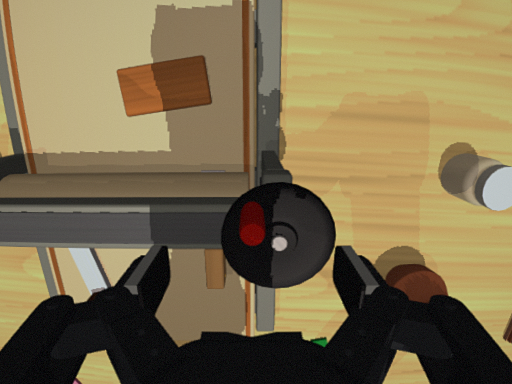

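```bash
cat >> h.py <<'E'
import threading,time
def pull(x,dist=2.5,sp=5,guard=None,z=None):
    """steady pull with readings during the motion; returns Fx samples, new x"""
    z=ZG+.4 if z is None else z
    L=[];stop=[]
    def rec():
        while not stop:
            try:
                s=read_state(); L.append([s['time'],*(Rm.T@np.array(s['ft_force'][:2])),s['ft_force'][2],w2m(s['eef_pos'])[0]])
            except Exception as e: L.append(str(e)); break
            time.sleep(.005)
    T=threading.Thread(target=rec);T.start()
    g=movel(m2w(x-dist,-100,z),max_speed=sp,guard=guard); stop.append(1);T.join()
    return L,g
def over(x):
    movel(m2w(x,-100,275),max_speed=250)
    movel(m2w(x,-100,100),max_speed=250); movel(m2w(x,-100,ZG+.4),max_speed=100,guard=20)
E
python3 - <<'E'
from h import *
over(-108); b=st('down'); clamp(); st('clamp')
z=relieve(-108,-100,ZG+.4); st('relieved z%.2f'%z)
L,g=pull(-108,2.5,5,z=z)
print(len(L),L[0]); A=[l for l in L if not isinstance(l,str)]; A=np.array(A)
_,i=np.unique(A[:,0].round(3),return_index=True); A=A[i]; print(len(A)); print(A[::max(1,len(A)//20)].round(2))
st('after')
E
```

```text
down t17.23 m [-107.7 -100. ] z65.9 F [1.   0.69] -0.06 gap85.5
clamp t17.82 m [-107.9 -100. ] z65.8 F [-1.68  0.98] 7.18 gap22.9
relieved z65.78 t18.82 m [-108. -100.] z65.8 F [-0.68  0.02] 0.89 gap23.6
2 [18.8167, np.float64(-0.6830143595531103), np.float64(0.0228858855025021), np.float64(0.8946352471926817), np.float64(-108.00350290264156)]
2
[[ 1.8820e+01 -6.8000e-01  2.0000e-02  8.9000e-01 -1.0800e+02]
 [ 1.9470e+01 -9.5000e-01 -2.1000e-01  1.4200e+00 -1.1057e+02]]
after t19.47 m [-110.6 -100. ] z65.8 F [-0.95 -0.21] 1.42 gap23.2
```

```bash
python3 - <<'E'
from h import *
z=65.78
print(movel(m2w(-108,-100,z),max_speed=8,guard=3)); st('push')
for k in range(1,5):
    print(movel(m2w(-108-.5*k,-100,z),max_speed=5,guard=3)); st('pull')
open_gripper(); movel(m2w(-110,-100,275),max_speed=250); st()
E
```

```text
True
push t19.68 m [-110.4 -100. ] z65.8 F [-1.06  0.43] 6.68 gap22.9
True
pull t19.92 m [-110.5 -100. ] z65.8 F [-1.34  0.17] 7.81 gap23.4
True
pull t20.14 m [-110.5 -100. ] z65.8 F [-1.35 -0.77] 7.09 gap22.7
True
pull t20.36 m [-110.5 -100. ] z65.8 F [-1.26 -0.17] 6.48 gap22.8
True
pull t20.57 m [-110.3 -100. ] z65.8 F [-0.97 -0.11] 6.5 gap23.1
 t22.18 m [-110.6 -100. ] z273.9 F [ 0.49 -0.4 ] -0.78 gap85.5
```

```bash
cat >> h.py <<'E'
def avg(t='',n=6):
    L=[]
    for _ in range(n):
        f=np.array(read_state()['ft_force']); L.append([*(Rm.T@f[:2]),f[2]]); wait(.02)
    m=np.mean(L,0); print(t,m.round(2),'sd',np.std(L,0).round(2),'x%.2f t%.2f'%(w2m(read_state()['eef_pos'])[0],read_state()['time'])); return m
def test(x,z=ZG+.6,d=1.5):
    over(x); clamp(); z=relieve(x,-100,z,tol=1.2,n=3)
    movel(m2w(x-d,-100,z),OR,max_speed=5); a=avg('pull')
    movel(m2w(x,-100,z),OR,max_speed=5); b=avg('push')
    print('drag',(a[0]-b[0])/2); return z
def up(x): open_gripper(); movel(m2w(x,-100,275),max_speed=250)
E
python3 - <<'E'
from h import *
phi=.74
movel(cr(phi,270),OR,max_speed=250)
print(wind(phi,1.3)); 
test(-110)
E
```

```text
crank t24.05 m [  26.3 -148.5] z218.3 F [-1.83 -0.85] 4.68 gap15.1
end phi -0.5761909549733323 r 33.95863938106513
turned t25.55 m [  27.5 -189.9] z218.3 F [-3.1   0.21] 6.29 gap15.1
-0.56
pull [ 5.18  0.29 -0.28] sd [0.42 0.36 0.59] x-110.87 t30.69
push [-5.41  1.25 11.18] sd [0.37 0.65 0.43] x-110.91 t31.24
drag 5.291769477945969
```

```bash
python3 - <<'E'
from h import *
z=relieve(-110,-100,66,tol=1.2,n=3); avg('rel z%.2f'%z)
for x in (-112,-113,-114):
    movel(m2w(x,-100,z),OR,max_speed=6); avg('pull to %d'%x,4)
E
```

```text
rel z66.30 [-5.91  0.81 -0.62] sd [0.31 0.28 0.31] x-110.80 t32.11
pull to -112 [ 5.09  0.2  -5.23] sd [0.31 0.39 0.19] x-111.63 t32.66
pull to -113 [ 3.95  0.11 -4.62] sd [0.35 0.17 0.56] x-112.98 t33.04
pull to -114 [ 3.66  0.13 -4.18] sd [0.49 0.45 0.42] x-114.08 t33.42
```

```bash
python3 - <<'E'
from h import *
phi=-.57
up(-114)
movel(cr(phi,270),OR,max_speed=250)
wind(phi,.27)
x=-114; over(x); clamp(); z=relieve(x,-100,ZG+.9,tol=1.0,n=3); avg('rel z%.2f'%z,3)
for k in (-115.5,-117):
    movel(m2w(k,-100,z),OR,max_speed=6); avg('pull to %.1f'%k,4)
E
```

```text
crank t37.00 m [  27.7 -189.8] z218.3 F [-0.42 -0.39] 5.07 gap15.0
end phi -0.8566547020291271 r 34.12004694978924
turned t37.30 m [  21.  -196.9] z218.3 F [-3.23  0.25] 6.04 gap15.4
rel z65.78 [ 2.33  0.55 -1.84] sd [0.41 0.29 0.08] x-113.94 t41.96
pull to -115.5 [ 6.23 -0.02 -4.73] sd [0.31 0.2  0.52] x-114.82 t42.42
pull to -117.0 [ 6.42  0.06 -4.43] sd [0.65 0.23 0.29] x-116.30 t42.89
```

```bash
python3 - <<'E'
from h import *
z=65.78-.35
movel(m2w(-117,-100,z),OR,max_speed=6); avg('lower',3)
movel(m2w(-118.2,-100,z),OR,max_speed=6); avg('pull',4)
c=snap('wrist')
open_gripper(); avg('open',3)
E
```

```text
lower [ 5.45 -0.04  3.1 ] sd [0.44 0.77 0.19] x-116.32 t43.19
pull [ 7.89  0.02 -0.16] sd [0.7  0.38 0.6 ] x-117.16 t43.61
open [ 0.2  -0.02 -0.33] sd [0.25 0.33 0.32] x-118.25 t44.33
```

```bash
python3 - <<'E'
from h import *
wait(.2)
x=-118.2; movel(m2w(x,-100,ZG+.6),OR,max_speed=20); clamp(); z=relieve(x,-100,ZG+.6,tol=1.2,n=3); avg('rel z%.2f'%z,3)
z-=.15
for k in (-122,-126,-130,-134,-138,-142,-146):
    movel(m2w(k,-100,z),OR,max_speed=12); avg('to %d'%k,2)
movel(m2w(-176,-100,z),OR,max_speed=30); avg('out z%.2f'%z,3)
E
```

```text
rel z65.88 [ 0.53  0.3  -2.28] sd [0.11 0.23 0.23] x-118.19 t46.17
to -122 [ 5.43  0.34 -3.31] sd [0.46 0.34 0.06] x-121.19 t46.67
to -126 [ 4.96  0.57 -3.14] sd [0.09 0.28 0.4 ] x-125.21 t47.19
to -130 [ 4.64  0.08 -3.96] sd [0.06 0.01 0.73] x-129.19 t47.71
to -134 [ 5.11 -0.3  -3.15] sd [0.83 0.29 0.05] x-133.21 t48.23
to -138 [ 4.17  0.19 -2.09] sd [0.36 0.29 0.36] x-137.75 t48.74
to -142 [-2.6   0.42  6.52] sd [0.17 0.04 0.17] x-142.51 t49.26
to -146 [-0.64  0.64  5.24] sd [0.57 0.34 0.23] x-146.20 t49.77
out z65.73 [-0.68  0.3   7.87] sd [0.58 0.25 0.22] x-176.27 t50.98
```

```bash
python3 - <<'E'
from h import *
open_gripper(); movel(m2w(-176,-100,200),max_speed=200); 
movel(m2w(-230,-100,330),OR,max_speed=250);wait(.3)
c=snap('wrist','w4.png');v,u=np.mgrid[0:384,0:512]
P=depth(c,np.c_[u.ravel(),v.ravel()]).reshape(384,512,3);Z=P[...,2]
M=(P[...,:2]-O)@Rm
g=(Z>82)&(Z<105)&(abs(M[...,0]+166)<60)&(abs(M[...,1]+100)<40)
print(cv2.minAreaRect(np.float32(M[g])),np.percentile(Z[g],[5,50,95])); st()
E
```

```text
((-166.9324493408203, -100.48371887207031), (58.7673454284668, 24.775951385498047), 0.9153719544410706) [91.43971331 93.25292644 94.6690555 ]
 t53.49 m [-230.   -99.9] z329.5 F [0.09 0.2 ] 0.89 gap85.0
```

View pics/w4.png

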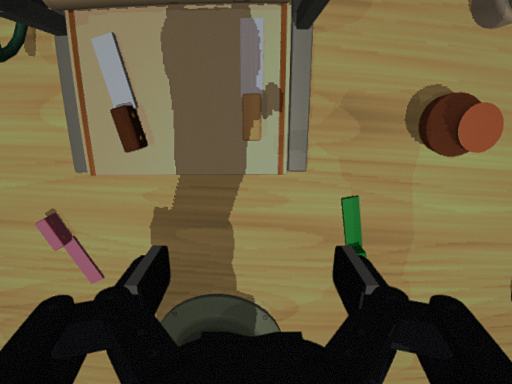

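The gauge (grip at (251,117), blade up to (252,18)) lies flat on the bed, with its tip about 42 mm short of the roller's centre line. Nothing touches it, so I am handing in.

```bash
python3 -c "
from h import *
finish_job()"
```

```text
the job is handed in; nothing more can be done
```

The job is handed in at about 54 s of the 72 s allowed; no verdict came back. I slid the 6 mm gauge about 27 mm past the roller's centre line and wound the handwheel clockwise in three goes (2.2, 1.3 and 0.27 rad). I then let go of both, drew the gauge slowly out and left it on the bed.

**Drag:** The readings disagree somewhat:
- **After the last wind:** pulls read about 6.3 N with the hand lifting slightly, then 7.9 N with no vertical load.
- **Drawing out:** the drag was 4.2–5.4 N, again with a 2–4 N lift, and held until the tip passed about the centre line.

I take the setting to be about 6–7 N of pull. I could not read the pinch itself, only infer it from the drag, so the 4–12 N requirement is not confirmed directly.

**Final state:** The last camera check put the grip centre at machine x −167, y −100 mm, with its top at z 93 mm. The gauge lies flat with its tip about 42 mm short of the centre line, clear of the roller, and the robot touches nothing. In the last picture the thick gauge and the pot show no sign of having moved. The rib was out of that view and the jar only partly in it, but the arm never went near either.

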